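Snap the collection box lid shut all round

ROBOT

A 6-joint arm with a two-finger parallel gripper is mounted at the origin on the work surface. World frame = base frame: x ahead of the robot, y to its left, z up, the work surface at z = 0. Lengths are in m, angles in rad, forces in N, time in s.
With the tool pointing down it reaches from about 0.325 to 0.775 m from the base axis. Payload 5.5 kg.
Tool frame: the origin (TCP) lies midway between the tips of the shut fingers; the grasp point (between the pads) lies 19 mm behind it; z points along the fingers, y is the direction in which the jaws open and shut (so a half turn about z gives the same grasp; the last joint's range is limited). The gripper opens to 85 mm and grips with 20 to 120 N. Pads are 22 mm wide; open, the fingers measure 114 mm over their backs; the gripper's body (76 mm by 85 mm) begins 54 mm behind the grasp point. The pads swing forward as they close: fully open they stand 13 mm farther back than shut.
Start: joints at [1.098, 0.091, 1.231, -0, 1.82, -0.057], TCP at [0.242, 0.549, 0.195] pointing down, gripper open.
Joint ranges: [-2.87, 2.87], [-0.86, 2.18], [0.17, 2.46], [-1.51, 4.65], [0.06, 2.69], [-2.65, 2.65]. Speed limits (rad/s): [2.57, 2.57, 3.01, 3.14, 3.14, 3.14].

INTERFACE

Orientations are given as a rotation vector (axis times angle).
In Python, from rig import * gives the robot as it stands.
- The arm moves only by the shell command python3 -m crank 'ROWS'. ROWS is JSON, a list of rows, each a list of 5 numbers: the shift along the tool's x, y, z in mm, then the turn about the tool's z in degrees, then the finger opening in mm, from 0 to 85.4. In form: [[dx, dy, dz, roll, hand], ...]. A call has 1 to 5 rows; each row shifts and turns the commanded pose from where the row before left it, along the tool's axes as they then stand; what a row does not reach is not made up. A row lasts 1/12 s, in which the tool goes at most 41.7 mm and 7.16 degrees, less where a joint would pass 70% of its speed; a pose out of reach is approached as far as the arm can. A call with a gripper value outside its range is refused whole. The fingers move at their own pace and stop on an object; the grip force is fixed at half the most. Time passes only in rows, so rows that do not move let the fingers close. It gives the time, the measured TCP pose, the force and the opening at its end, in the units of the state.
- state(): the state, without advancing time (a new reading comes with each control period).
- capture(name): name is "scene" or "top" or "wrist"; returns a dict with "image" (400x640x3 uint8, red, green, blue), "fx", "fy", "cx", "cy" (pixels), "T" (4x4, takes a point from camera to world coordinates); the wrist camera has in their place "tool_from_camera" (4x4, takes a point from camera to tool coordinates, whose origin is the TCP and whose axes are the flange's). Camera axes: x right, y up, looking along -z (the intrinsics and any distortion apply to the point x, -y, -z); pixel columns grow to the right and rows downward; lengths in m; the calibration is good to about 2 mm. A picture is of the moment at which its call begins: read the wrist's pose just before it. There is no depth.
- finish_job(): hands the job in, once; it reports no verdict.
The state is a dict: "clock": time; "qpos": joint angles; "dq": joint speeds; "joint_torque": joint torques, N m; "tcp_pos": TCP position; "tool_rot": TCP orientation; "ft_force": force on the tool from outside, world axes, zero at the start; "wrist_torque": the same for the moment, N m; "opening": finger opening in m.
Only numpy, scipy, OpenCV 4.12 (cv2) and the standard library are available. Lean on these libraries where they do the work, as an engineer would, in place of code of your own. Each camera call takes 0.05 s, during which the arm holds its last target.

TASK

The grey lid of the white collection box sits on the box but has not latched: go round the rim and press down the raised section in the middle of each of the four sides with the fingers until every one has clicked shut and stays down. Only press: do not lift, tip or push away the box, and leave the bottle, the vase and the squashed can where they stand.

Things in the scene. Friction and masses are not known exactly. Their poses are not given: they have to be found in the camera images.
- box: Loose white box, 1.4 to 2.8 kg, with grey snap-fit lid, 150 (x) x 200 (y) mm. Origin: centre of its underside on the worktop, z up. Lid: low middle panel (top at z = 94 mm), four fixed corners (100 mm) and, mid-side between corners, one springy rim section per side (top at 108 mm, 100 mm when shut). Nothing beside a section is higher than that: shut fingertips may overhang it inward and outward.
- rim_near_top (a point): Middle of the flat top face of the near (-x, the side facing the robot at yaw 0) rim section: a grey strip 110 mm long (along the box's y) and 22 mm wide, with a small thin tab, 0.6 mm thick, at the middle. In the box's frame at x = -64, y = 0 mm, and z = 108 mm unlatched, 100 mm shut; the point goes down with the section. Axes as the box's.
- rim_near (a joint): How far the near rim section is pressed down (m): 0 = unlatched and 8 mm proud, about 0.0077 = shut at its stop. It moves straight down only. It resists with up to about 7 N (greatest near 1.5 mm); let go before about 4 mm it springs back up, past about 4.5 mm it snaps down by itself and stays latched.
- rim_far_top (a point): Middle of the flat top face of the far (+x) rim section: a grey strip 110 mm long (along the box's y) and 22 mm wide, with a small thin tab, 0.6 mm thick, at the middle. In the box's frame at x = +64, y = 0 mm, and z = 108 mm unlatched, 100 mm shut; the point goes down with the section. Axes as the box's.
- rim_far (a joint): How far the far rim section is pressed down (m): 0 = unlatched and 8 mm proud, about 0.0077 = shut at its stop. It moves straight down only. It resists with up to about 7 N (greatest near 1.5 mm); let go before about 4 mm it springs back up, past about 4.5 mm it snaps down by itself and stays latched.
- rim_left_top (a point): Middle of the flat top face of the left (+y) rim section: a grey strip 76 mm long (along the box's x) and 22 mm wide, with a small thin tab, 0.6 mm thick, at the middle. In the box's frame at x = 0, y = +89 mm, and z = 108 mm unlatched, 100 mm shut; the point goes down with the section. Axes as the box's.
- rim_left (a joint): How far the left rim section is pressed down (m): 0 = unlatched and 8 mm proud, about 0.0077 = shut at its stop. It moves straight down only. It resists with up to about 7 N (greatest near 1.5 mm); let go before about 4 mm it springs back up, past about 4.5 mm it snaps down by itself and stays latched.
- rim_right_top (a point): Middle of the flat top face of the right (-y) rim section: a grey strip 76 mm long (along the box's x) and 22 mm wide, with a small thin tab, 0.6 mm thick, at the middle. In the box's frame at x = 0, y = -89 mm, and z = 108 mm unlatched, 100 mm shut; the point goes down with the section. Axes as the box's.
- rim_right (a joint): How far the right rim section is pressed down (m): 0 = unlatched and 8 mm proud, about 0.0077 = shut at its stop. It moves straight down only. It resists with up to about 7 N (greatest near 1.5 mm); let go before about 4 mm it springs back up, past about 4.5 mm it snaps down by itself and stays latched.
- bottle: Green glass bottle standing upright beside the box, 72 mm diameter, 238 mm tall. Origin: centre of its underside. Bystander.
- vase: Empty white ceramic vase standing upright beside the box, up to 104 mm diameter, 165 mm tall. Origin: centre of its underside. Bystander.
- can: Squashed aluminium can lying flat as a disc, 68 mm diameter, 25 mm tall, beyond the far side of the box. Origin: centre of its underside. Very light bystander.
Not all that is in view belongs to the job. Leave any blue or purple look-alike of the box alone.

How it is judged:
By the outcome, as a careful person would: the job done as asked, in the order asked, and still so for the second after the job is handed in, with the robot touching nothing.
It also fails if it takes over 48 s, if anything falls off the work surface, if the arm or the gripper's body presses on something with over 40 N, if the wrist force passes 120 N, or if a joint passes its speed limit or range.

## Working session

There is one attempt and no reset: what is moved stays moved. The work goes in short steps, Python scripts to look and compute and a shell command to move; the robot and the scene stay as the last step left them, time stands still between calls to the robot, and variables do not carry over. Pictures are saved under pics/ and viewed, and the job is handed in when it is done.

```bash
mkdir -p pics; ls; python3 - <<'E'
from rig import *
import cv2,numpy as np
s=state();print({k:np.round(v,3).tolist() for k,v in s.items()})
for n in ["scene","top"]:
    c=capture(n);cv2.imwrite(f"pics/{n}0.png",c["image"][:,:,::-1])
    print(n,c["fx"],c["fy"],c["cx"],c["cy"],np.round(c["T"],3).tolist(),c.keys())
E
```

```text
pics
{'clock': 0.0, 'qpos': [1.098, 0.092, 1.232, 0.0, 1.82, -0.057], 'dq': [-0.001, -0.001, -0.0, -0.0, 0.001, 0.001], 'joint_torque': [0.001, -45.872, -41.803, -0.0, 0.011, -0.0], 'tcp_pos': [0.242, 0.549, 0.194], 'tool_rot': [-0.648, -3.073, 0.003], 'ft_force': [-0.687, -0.015, -0.269], 'wrist_torque': [0.025, -0.042, 0.027], 'opening': 0.086}
scene 397.74024300118026 397.74024300118026 313.94307203868107 200.7787433615147 [[0.072, -0.8, 0.595, 1.17], [0.997, 0.063, -0.037, -0.163], [-0.008, 0.596, 0.803, 0.994], [0.0, 0.0, 0.0, 1.0]] dict_keys(['image', 'fx', 'fy', 'cx', 'cy', 'T'])
top 488.7713629590016 488.7713629590016 328.901114023162 205.92076154847192 [[0.007, 0.983, -0.182, 0.18], [-1.0, 0.01, 0.016, -0.09], [0.017, 0.182, 0.983, 1.674], [0.0, 0.0, 0.0, 1.0]] dict_keys(['image', 'fx', 'fy', 'cx', 'cy', 'T'])
```

View pics/scene0.png

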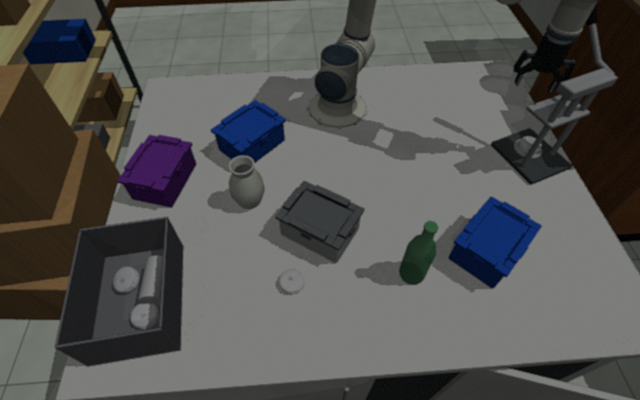

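View pics/top0.png

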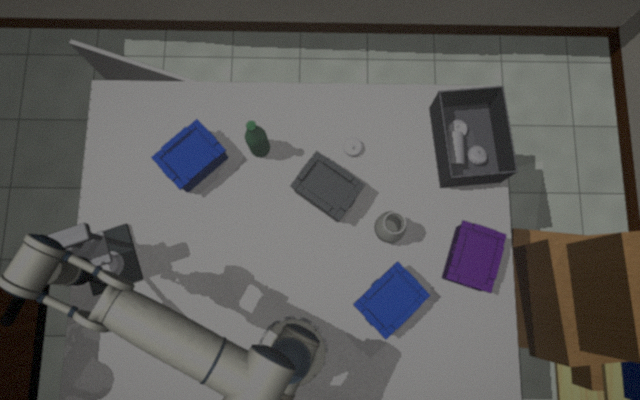

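The top view shows the grey-lidded box at pixel (328,186). The candidates I rule out are blue boxes at (190,155) and (392,300), a purple box at (475,256), and an open dark crate at (473,138). The bottle is at (257,140), the vase at (391,226), and the can at (354,147). I'll check the choice in a close crop.

```bash
python3 - <<'E'
import cv2,numpy as np
a=cv2.imread("pics/top0.png")[140:235,270:420]
b=cv2.imread("pics/scene0.png")[165:275,250:380]
a=cv2.resize(a,(640,405),interpolation=cv2.INTER_CUBIC);b=cv2.resize(b,None,fx=4.5,fy=4.5,interpolation=cv2.INTER_CUBIC)
f=lambda i:cv2.convertScaleAbs(i,alpha=1.8,beta=0)
cv2.imwrite("pics/c_top.png",f(a));cv2.imwrite("pics/c_scene.png",f(b))
E
```

```text
(no output)
```

View pics/c_top.png

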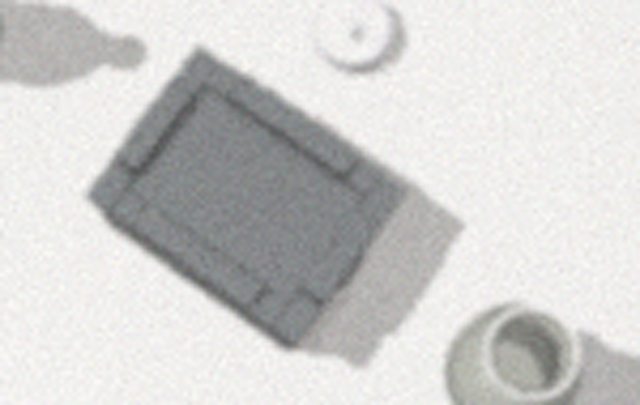

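View pics/c_scene.png

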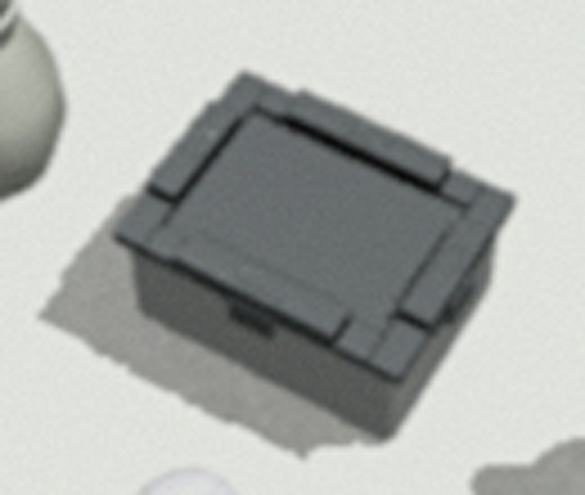

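```bash
cat > h.py <<'E'
from rig import *
import cv2,numpy as np
def ray(c,u,v,z,T=None):
    T=c["T"] if T is None else T
    d=np.array([(u-c["cx"])/c["fx"],-(v-c["cy"])/c["fy"],-1.0]);d=T[:3,:3]@d
    p=T[:3,3];return p+d*(z-p[2])/d[2]
E
python3 - <<'E'
from h import *
np.set_printoptions(precision=4,suppress=True)
ct,cs=capture("top"),capture("scene")
top=np.array([(200,47),(408,183),(290,348),(90,195)])/np.array([640/150,405/95])+[270,140]-.4
sc=np.array([(117,237),(243,72),(515,200),(395,380)])/4.5+[250,165]-.4
# lid mask in top
g=ct["image"].astype(float).mean(2)
roi=g[140:235,270:420];m=(roi<np.percentile(roi,50)*.62).astype(np.uint8)
n,l,st,_=cv2.connectedComponentsWithStats(m);i=1+np.argmax(st[1:,4]);
ys,xs=np.where(l==i);r=cv2.minAreaRect(np.c_[xs,ys].astype(np.float32));print("mask rect",r,cv2.boxPoints(r)+[270,140],st[i,4])
for nm,c,P in (("top",ct,top),("scene",cs,sc)):
    W=np.array([ray(c,u,v,.1) for u,v in P]);print(nm);print(W[:,:2],"ctr",W[:,:2].mean(0))
    print("edges",[np.round((np.linalg.norm(W[(k+1)%4]-W[k]),np.degrees(np.arctan2(*(W[(k+1)%4]-W[k])[1::-1])))[0:2],3) for k in range(4)])
for nm,c,u,v,z in [("can",ct,354,147,.025),("can",cs,291,282,.025),("vase",ct,393,223,.165),("vase",cs,242,162,.165),("bottle",ct,251,126,.238),("bottle",cs,431,227,.238)]:
    print(nm,ray(c,u,v,z))
E
```

```text
mask rect ((57.665130615234375, 46.057743072509766), (61.12842559814453, 46.90357208251953), 35.21759033203125) [[289.1709 187.5912]
 [316.2194 149.2725]
 [366.1594 184.5243]
 [339.1109 222.843 ]] 2737
top
[[ 0.6593 -0.0717]
 [ 0.5516 -0.2343]
 [ 0.4212 -0.1433]
 [ 0.5393  0.0118]] ctr [ 0.5428 -0.1094]
edges [array([   0.195, -123.501]), array([  0.159, 145.092]), array([ 0.195, 52.716]), array([  0.146, -34.85 ])]
scene
[[ 0.5544 -0.2307]
 [ 0.4315 -0.1474]
 [ 0.5459  0.0129]
 [ 0.6655 -0.0738]] ctr [ 0.5493 -0.1097]
edges [array([  0.148, 145.882]), array([ 0.197, 54.482]), array([  0.148, -35.94 ]), array([   0.192, -125.316])]
can [ 0.697  -0.2025  0.025 ]
can [ 0.7126 -0.1988  0.025 ]
vase [ 0.4074 -0.3145  0.165 ]
vase [ 0.4041 -0.3171  0.165 ]
bottle [0.6933 0.1288 0.238 ]
bottle [0.703  0.1285 0.238 ]
```

```bash
cat >> h.py <<'E'
from scipy.spatial.transform import Rotation as Ro
np.set_printoptions(precision=4,suppress=True)
C=np.array([.548,-.110]);YAW=-35.5
def side(n,C=C,yaw=YAW):
    a=np.radians(yaw);R=np.array([[np.cos(a),-np.sin(a)],[np.sin(a),np.cos(a)]])
    return C+R@np.array(dict(near=(-.064,0),far=(.064,0),left=(0,.089),right=(0,-.089),mid=(0,0))[n])
def to(xy,z):
    s=state();R=Ro.from_rotvec(s["tool_rot"]).as_matrix();print("t",s["clock"],"tcp",s["tcp_pos"],"F",s["ft_force"],"op",s["opening"])
    print("tool x",R[:,0],"delta tool mm",1000*R.T@(np.r_[xy,z]-s["tcp_pos"]))
E
python3 -c "
from h import *
for n in('near','left','far','right'):print(n,side(n))
to(side('near'),.25)"
```

```text
near [ 0.4959 -0.0728]
left [ 0.5997 -0.0375]
far [ 0.6001 -0.1472]
right [ 0.4963 -0.1825]
t 0.2 tcp [0.2422 0.5487 0.1941] F [ 0.5432  0.5097 -0.8171] op 0.08544845351767537
tool x [-0.9148  0.4039  0.    ] delta tool mm [-483.0624 -466.2074  -55.2892]
```

```bash
python3 -m crank '[[0,0,-20,0,0],[-5,-5,-20,0,0],[-15,-15,-15,0,0],[-24,-24,0,0,0],[-28,-27,0,0,0]]'; python3 -m crank '[[-28,-27,0,0,0],[-28,-27,0,0,0],[-28,-27,0,0,0],[-28,-27,0,0,0],[-28,-27,0,0,0]]'
```

```text
clock: 0.62
tcp_pos: [0.2794, 0.4549, 0.2506]
tool_rot: [0.645, 3.074, 0.002]
ft_force: [1.5, 0.5, 0.1]
opening: 0.0253
clock: 1.03
tcp_pos: [0.3532, 0.2731, 0.2498]
tool_rot: [0.648, 3.074, 0.0]
ft_force: [1.9, 0.3, 0.7]
opening: -0.0001
```

```bash
python3 -m crank '[[-28,-27,0,0,0],[-28,-27,0,0,0],[-28,-27,0,0,0],[-24,-24,0,0,0],[-10,-10,0,0,0]]'; python3 -m crank '[[0,0,0,5.85,0],[0,0,0,5.85,0],[0,0,0,0,0]]'; python3 -c "
from h import *
to(side('near'),.25);s=state();print(s['qpos'])
c=capture('wrist');cv2.imwrite('pics/w1.png',c['image'][:,:,::-1])"
```

```text
clock: 1.45
tcp_pos: [0.4154, 0.1184, 0.2497]
tool_rot: [0.654, 3.072, -0.002]
ft_force: [0.4, 0.3, 0.0]
opening: -0.0001
clock: 1.7
tcp_pos: [0.4146, 0.1214, 0.2497]
tool_rot: [-0.966, -2.989, 0.0]
ft_force: [-0.8, -0.8, -0.5]
opening: 0.0003
t 1.7 tcp [0.4146 0.1214 0.2497] F [-0.8278 -0.7524 -0.5295] op 0.0002691909681524246
tool x [-0.811   0.585   0.0002] delta tool mm [-179.522 -109.994   -0.271]
[ 0.206  -0.3381  1.5272  0.      1.9528 -0.7399]
```

View pics/w1.png

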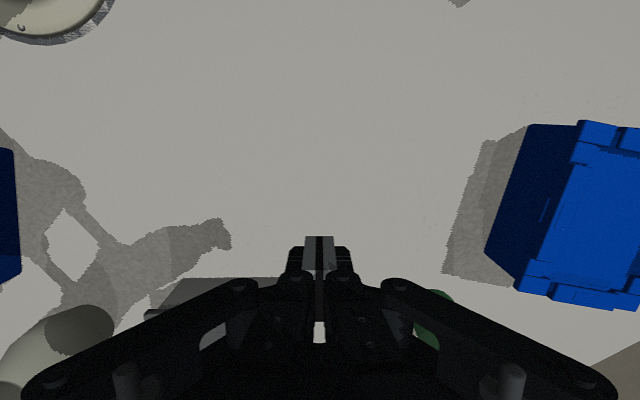

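```bash
python3 -m crank '[[-15,-5,0,0,0],[-35,-10,0,0,0],[-36,-11,0,0,0],[-36,-11,0,0,0],[-36,-11,0,0,0]]'; python3 -m crank '[[-36,-11,0,0,0],[-36,-11,0,0,0],[-36,-11,0,0,0],[-36,-11,0,0,0],[-36,-11,0,0,0]]';python3 -m crank '[[-25,-7,0,0,0],[0,0,0,0,0],[0,0,0,0,0]]'; python3 -c "
from h import *
to(side('far'),.25);s=state();print(s['qpos'])
c=capture('wrist');cv2.imwrite('pics/w2.png',c['image'][:,:,::-1])"
```

```text
clock: 2.17
tcp_pos: [0.5161, -0.0099, 0.2499]
tool_rot: [0.951, 2.994, 0.0]
ft_force: [1.0, 0.8, 1.0]
opening: -0.0001
clock: 2.58
tcp_pos: [0.6308, -0.1594, 0.2495]
tool_rot: [-0.952, -2.994, -0.0]
ft_force: [-0.0, -0.1, 0.4]
opening: -0.0
clock: 2.83
tcp_pos: [0.6465, -0.1792, 0.2475]
tool_rot: [-0.955, -2.989, -0.0]
ft_force: [-0.6, 0.8, 0.4]
opening: -0.0
t 2.8333 tcp [ 0.6465 -0.1792  0.2475] F [-0.6324  0.8435  0.3567] op -1.975843125730503e-06
tool x [-0.8149  0.5796  0.0034] delta tool mm [56.4148 -0.7517 -2.3358]
[-0.3212  0.3165  0.8814  0.0001  1.9473 -1.2738]
```

View pics/w2.png

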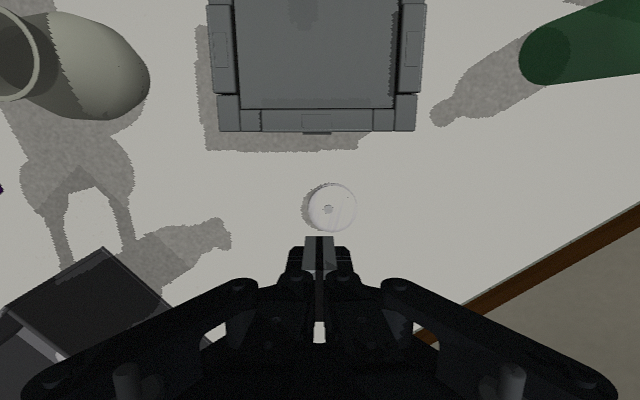

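The wrist view shows the far edge of the lid along row 120, with its tab at (316,121). The side tabs are at about (410,48) and (221,48), and the can is at (330,208). I'll refine the box pose from these.

```bash
python3 -c "
from h import *
s=state();c=capture('wrist');print(c.keys())
Tt=np.eye(4);Tt[:3,:3]=Ro.from_rotvec(s['tool_rot']).as_matrix();Tt[:3,3]=s['tcp_pos'];T=Tt@c['tool_from_camera']
P=[]
for n,u,v in [('far',316,121),('left',410.5,48.5),('right',220.5,48.5),('cornL',415.5,131,),('cornR',219.5,131)]:
    p=ray(c,u,v,.1 if n[0]=='c' else .108,T)
    print(n,p)
im=c['image'][0:150,190:450,::-1];cv2.imwrite('pics/w2c.png',cv2.convertScaleAbs(cv2.resize(im,None,fx=3,fy=3,interpolation=cv2.INTER_CUBIC),alpha=1.7))
"
```

```text
dict_keys(['image', 'fx', 'fy', 'cx', 'cy', 'tool_from_camera'])
far [ 0.5963 -0.1453  0.108 ]
left [ 0.5939 -0.0351  0.108 ]
right [ 0.4911 -0.1799  0.108 ]
cornL [ 0.6634 -0.0683  0.1   ]
cornR [ 0.5474 -0.2317  0.1   ]
```

View pics/w2c.png

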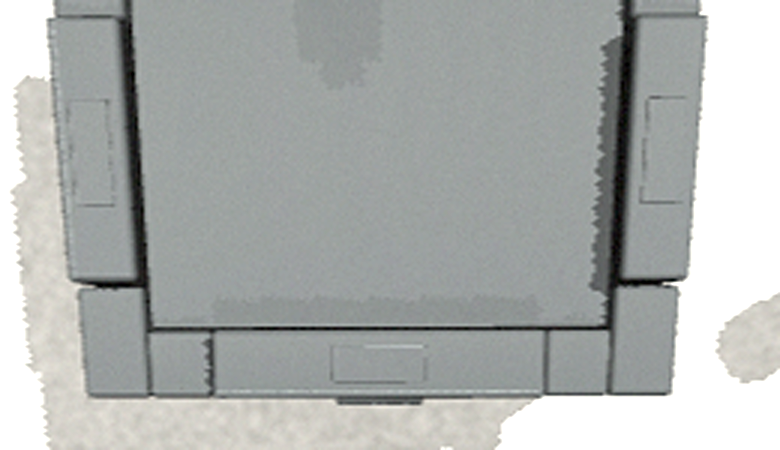

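```bash
sed -i 's/^C=.*/C=np.array([.5435,-.108]);YAW=-35.4/' h.py; python3 -c "
from h import *
to(side('far'),.118)"
```

```text
t 2.9333 tcp [ 0.6461 -0.1777  0.2499] F [ 0.0569 -0.6393 -0.0902] op -0.0006006568472638653
tool x [-0.8154  0.5789  0.0004] delta tool mm [ 59.9039  -2.6138 131.9183]
```

```bash
python3 -m crank '[[20,-1,10,0,0],[20,-1,30,0,0],[20,0,30,0,0],[0,0,30,0,0],[0,0,20,0,0]]'; python3 -m crank '[[0,0,6,0,0],[0,0,0,0,0],[0,0,0,0,0]]'; python3 -c "
from h import *
to(side('far'),.108)"
```

```text
clock: 3.35
tcp_pos: [0.5942, -0.1428, 0.1283]
tool_rot: [-0.952, -2.993, -0.0]
ft_force: [-1.0, -0.1, 0.3]
opening: -0.0002
clock: 3.6
tcp_pos: [0.5965, -0.1447, 0.1259]
tool_rot: [0.956, 2.99, 0.0]
ft_force: [0.4, -0.2, 0.8]
opening: -0.0
t 3.6 tcp [ 0.5965 -0.1447  0.1259] F [ 0.4135 -0.1748  0.8228] op -3.23625998771451e-05
tool x [-0.8147  0.5799 -0.0022] delta tool mm [ 0.5112 -0.7557 17.8611]
```

```bash
python3 -m crank '[[0,0,8,0,0],[0,0,8,0,0],[0,0,0,0,0]]'; for i in 1; do python3 -m crank '[[0,0,2,0,0],[0,0,1,0,0]]'; python3 -m crank '[[0,0,1,0,0],[0,0,1,0,0]]';python3 -m crank '[[0,0,1,0,0],[0,0,0,0,0]]'; done
```

```text
clock: 3.85
tcp_pos: [0.5959, -0.1452, 0.1068]
tool_rot: [-0.958, -2.991, 0.0]
ft_force: [-0.0, -0.6, -1.3]
opening: -0.0001
clock: 4.02
tcp_pos: [0.5962, -0.1454, 0.1047]
tool_rot: [-0.959, -2.992, -0.0]
ft_force: [0.2, 0.9, -0.0]
opening: -0.0001
clock: 4.18
tcp_pos: [0.5963, -0.1454, 0.103]
tool_rot: [0.958, 2.991, 0.0]
ft_force: [-0.6, 0.3, -0.7]
opening: 0.0002
clock: 4.35
tcp_pos: [0.5961, -0.1453, 0.1017]
tool_rot: [-0.958, -2.992, 0.0]
ft_force: [-0.7, 0.3, -0.1]
opening: -0.0002
```

```bash
python3 -m crank '[[0,0,1,0,0],[0,0,0,0,0]]'; python3 -m crank '[[0,0,1,0,0],[0,0,0,0,0]]';python3 -m crank '[[0,0,1,0,0],[0,0,0,0,0]]'
python3 -c "
from h import *
for n in['scene','top']:
  c=capture(n);im=c['image'][:,:,::-1]
  im=im[165:275,250:380] if n=='scene' else im[130:240,260:410]
  cv2.imwrite(f'pics/{n}1.png',cv2.convertScaleAbs(cv2.resize(im,None,fx=5,fy=5,interpolation=cv2.INTER_CUBIC),alpha=1.8))
"
```

```text
clock: 4.52
tcp_pos: [0.5961, -0.1452, 0.1008]
tool_rot: [-0.958, -2.992, -0.0]
ft_force: [0.0, 0.6, 0.9]
opening: 0.0002
clock: 4.68
tcp_pos: [0.5961, -0.1452, 0.0997]
tool_rot: [-0.958, -2.992, -0.0]
ft_force: [0.4, -0.4, -0.1]
opening: -0.0002
clock: 4.85
tcp_pos: [0.596, -0.1452, 0.0987]
tool_rot: [-0.958, -2.992, -0.0]
ft_force: [-0.7, 0.3, -0.3]
opening: 0.0002
```

View pics/scene1.png

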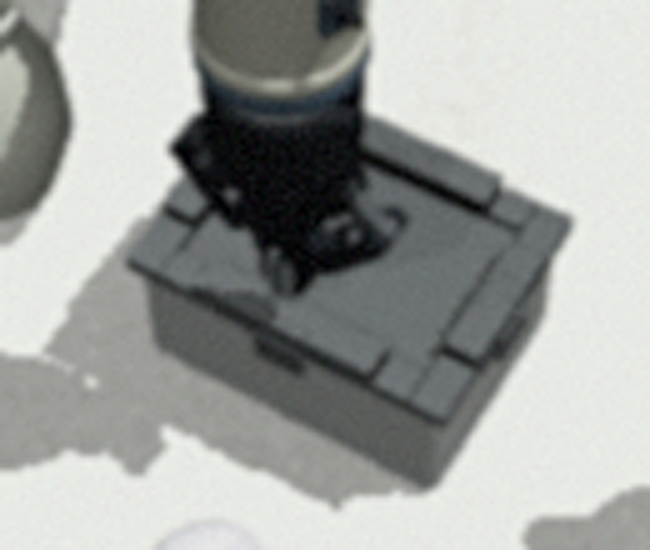

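```bash
python3 -c "
from h import *
s=state();print(s['tcp_pos'],s['qpos'])
for n,o,f in[('scene',(250,165),5),('top',(260,130),5)]:
  c=capture(n);Ti=np.linalg.inv(c['T'])
  for p in [s['tcp_pos'],s['tcp_pos']+[0,0,.02],[*side('far'),.108],[*side('far'),.1]]:
    q=Ti[:3,:3]@p+Ti[:3,3];uv=np.array([c['cx']-c['fx']*q[0]/q[2],c['cy']+c['fy']*q[1]/q[2]]);print(n,uv,(uv-o)*f)
c=capture('wrist');cv2.imwrite('pics/w3.png',c['image'][:,:,::-1])
"
```

```text
[ 0.5961 -0.1453  0.0988] [-0.2945  0.1293  1.3594  0.      1.653  -1.2453]
scene [307.9166 228.3698] [289.5829 316.8488]
scene [307.7629 224.2548] [288.8143 296.2742]
scene [307.9041 226.3575] [289.5203 306.7875]
scene [307.9647 227.9918] [289.8236 314.9592]
top [338.369  169.2871] [391.8452 196.4353]
top [338.5896 167.7289] [392.9482 188.6445]
top [338.4152 168.6966] [392.0759 193.4832]
top [338.3277 169.3157] [391.6385 196.5784]
```

View pics/top1.png

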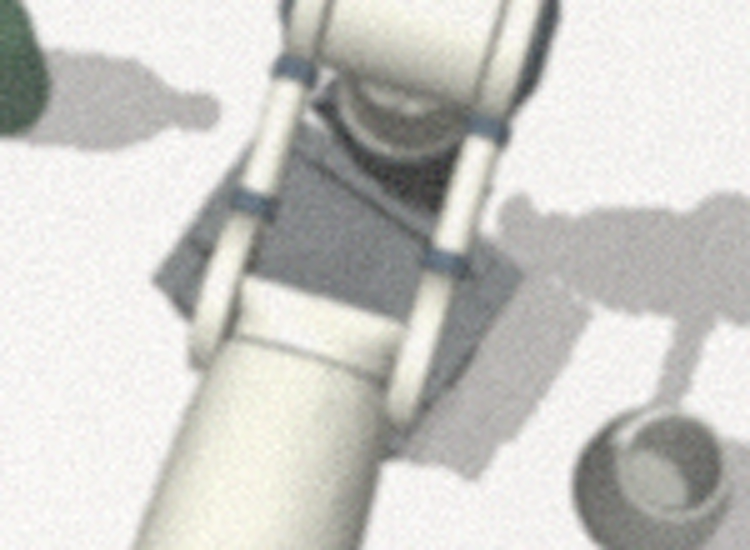

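View pics/w3.png

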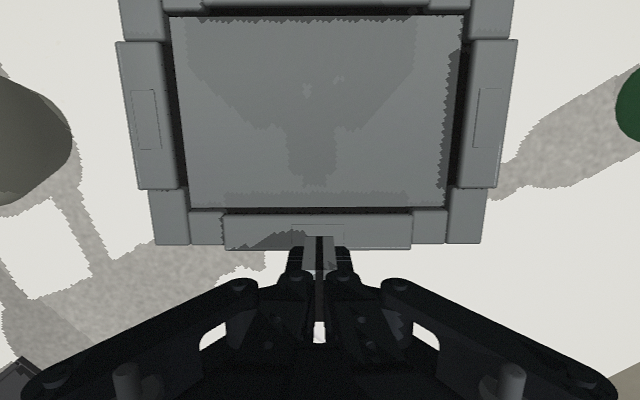

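```bash
for i in 1; do python3 -m crank '[[0,0,1,0,0],[0,0,0,0,0]]'|grep -E "pos|force"; python3 -m crank '[[0,0,1,0,0],[0,0,0,0,0]]'|grep -E "pos|force"; done
```

```text
tcp_pos: [0.5961, -0.1453, 0.0977]
ft_force: [-0.1, 1.4, 0.5]
tcp_pos: [0.596, -0.1452, 0.0966]
ft_force: [-0.6, -0.5, -0.6]
```

```bash
python3 -c "
from h import *
c=capture('scene');im=c['image'][195:255,275:345,::-1]
cv2.imwrite('pics/s2.png',cv2.convertScaleAbs(cv2.resize(im,None,fx=9,fy=9,interpolation=cv2.INTER_CUBIC),alpha=2.2))
c=capture('wrist');im=c['image'][180:290,200:440,::-1]
cv2.imwrite('pics/w4.png',cv2.convertScaleAbs(cv2.resize(im,None,fx=3.3,fy=3.3,interpolation=cv2.INTER_CUBIC),alpha=1.8))
"
```

```text
(no output)
```

View pics/s2.png

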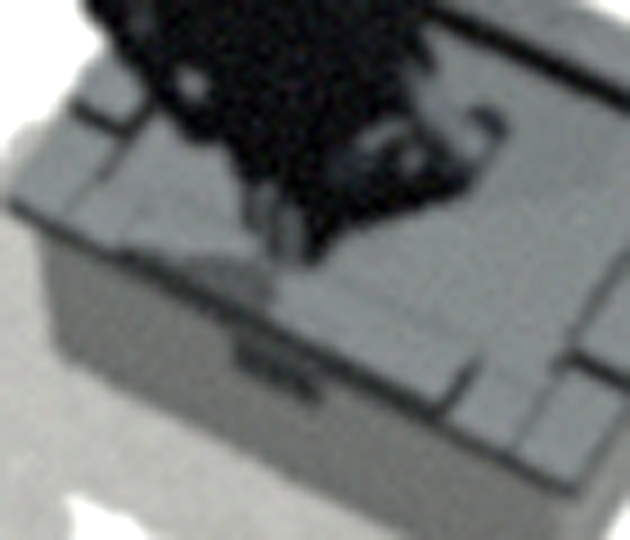

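View pics/w4.png

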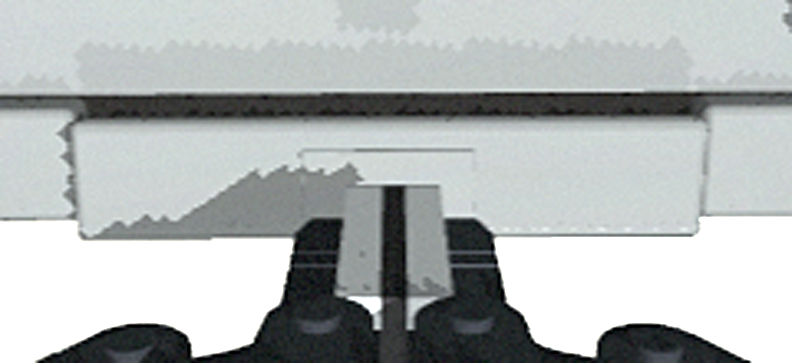

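```bash
python3 -c "
from h import *
c=capture('wrist');M=c['tool_from_camera'];print(M,c['fx'],c['cx'],c['cy']);Ti=np.linalg.inv(M)
def pr(p):
  q=Ti[:3,:3]@np.array(p)+Ti[:3,3];return np.array([c['cx']-c['fx']*q[0]/q[2],c['cy']+c['fy']*q[1]/q[2]])
for p in [(0,0,0),(0.011,0,0),(-.011,0,0),(0,0,-.019),(.011,0,-.019),(0,.0145,0),(0,0,-.0108)]: print(p,pr(p))
"
```

```text
[[ 0.0004  0.9646  0.2639  0.0668]
 [ 1.     -0.0004 -0.      0.0009]
 [ 0.0001  0.2639 -0.9646 -0.1803]
 [ 0.      0.      0.      1.    ]] 314.9810028362029 318.879976606845 199.5039632791377
(0, 0, 0) [317.4288 227.2275]
(0.011, 0, 0) [317.4142 209.9357]
(-0.011, 0, 0) [317.443 244.003]
(0, 0, -0.019) [317.2728 239.2802]
(0.011, 0, -0.019) [317.254  220.3329]
(0, 0.0145, 0) [341.2763 227.2376]
(0, 0, -0.0108) [317.344  233.7793]
```

```bash
for i in 1; do python3 -m crank '[[0,0,2,0,0],[0,0,1,0,0]]'|grep -E "pos|force";python3 -m crank '[[0,0,2,0,0],[0,0,1,0,0]]'|grep -E "pos|force"; done
python3 -c "
from h import *
print(state()['ft_force'])
c=capture('scene');im=c['image'][195:255,275:345,::-1]
cv2.imwrite('pics/s5.png',cv2.convertScaleAbs(cv2.resize(im,None,fx=9,fy=9,interpolation=cv2.INTER_CUBIC),alpha=2.2))
c=capture('wrist');im=c['image'][180:290,200:440,::-1]
cv2.imwrite('pics/w5.png',cv2.convertScaleAbs(cv2.resize(im,None,fx=3.3,fy=3.3,interpolation=cv2.INTER_CUBIC),alpha=1.8))
"
```

```text
tcp_pos: [0.5961, -0.1453, 0.0937]
ft_force: [0.1, -0.9, 0.2]
tcp_pos: [0.596, -0.1452, 0.0904]
ft_force: [-0.5, 0.3, -0.1]
[-0.4508  0.2955 -0.0789]
```

View pics/s5.png

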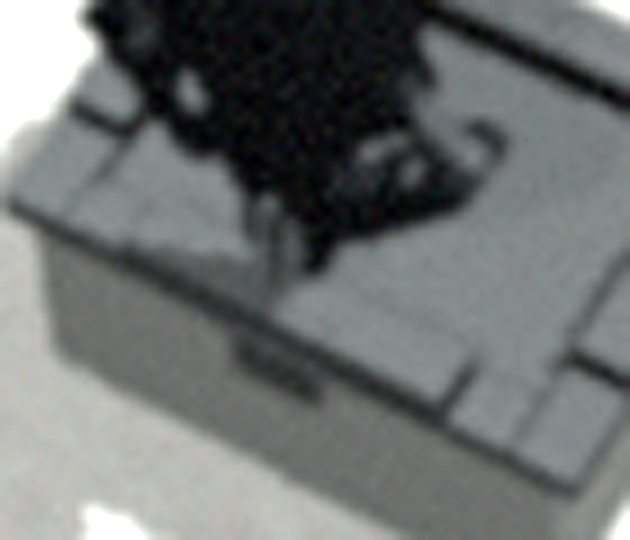

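View pics/w5.png

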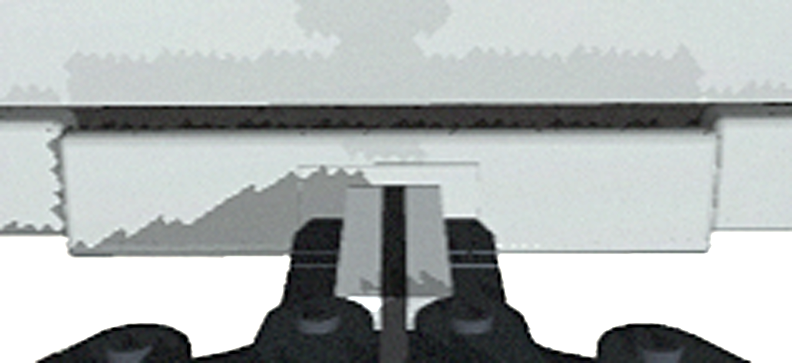

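```bash
for i in 1; do for j in 1; do python3 -m crank '[[0,0,1,0,0],[0,0,1,0,0]]'|grep -E "pos|force";python3 -m crank '[[0,0,1,0,0],[0,0,1,0,0]]'|grep -E "pos|force"; python3 -m crank '[[0,0,1,0,0],[0,0,1,0,0]]'|grep -E "pos|force"; done; done
python3 -c "
from h import *
c=capture('wrist');im=c['image'][180:290,200:440,::-1]
cv2.imwrite('pics/w6.png',cv2.convertScaleAbs(cv2.resize(im,None,fx=3.3,fy=3.3,interpolation=cv2.INTER_CUBIC),alpha=1.8))
"
```

```text
tcp_pos: [0.5962, -0.1453, 0.0889]
ft_force: [0.5, -0.3, -0.5]
tcp_pos: [0.5961, -0.1453, 0.0868]
ft_force: [-0.7, -0.6, -0.8]
tcp_pos: [0.5961, -0.1453, 0.0848]
ft_force: [0.2, 0.8, 0.1]
```

View pics/w6.png

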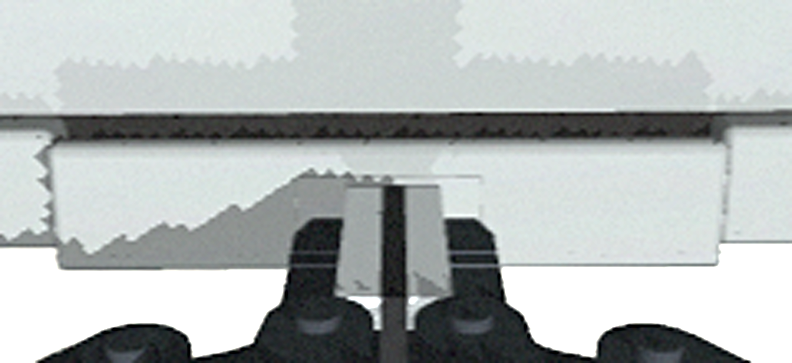

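```bash
for i in 1; do for j in 1; do python3 -m crank '[[0,0,1,0,0],[0,0,1,0,0]]'|grep -E "pos|force";python3 -m crank '[[0,0,1,0,0],[0,0,1,0,0]]'|grep -E "pos|force"; python3 -m crank '[[0,0,1,0,0],[0,0,1,0,0]]'|grep -E "pos|force"; done; done
python3 -c "
from h import *
c=capture('wrist');im=c['image'][180:290,200:440,::-1]
cv2.imwrite('pics/w7.png',cv2.convertScaleAbs(cv2.resize(im,None,fx=3.3,fy=3.3,interpolation=cv2.INTER_CUBIC),alpha=1.8))
c=capture('scene');im=c['image'][195:255,275:345,::-1]
cv2.imwrite('pics/s7.png',cv2.convertScaleAbs(cv2.resize(im,None,fx=9,fy=9,interpolation=cv2.INTER_CUBIC),alpha=2.2))
"
```

```text
tcp_pos: [0.5962, -0.1453, 0.0829]
ft_force: [1.0, 0.9, -0.7]
tcp_pos: [0.5961, -0.1452, 0.0808]
ft_force: [0.2, -0.3, -0.8]
tcp_pos: [0.5961, -0.1453, 0.0788]
ft_force: [-0.2, -0.3, 0.1]
```

View pics/w7.png

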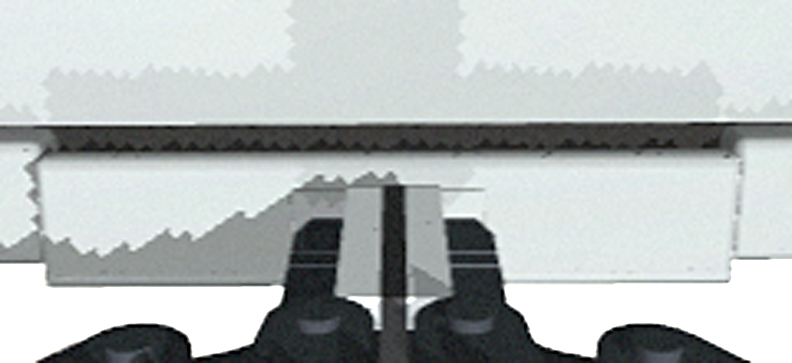

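View pics/s7.png

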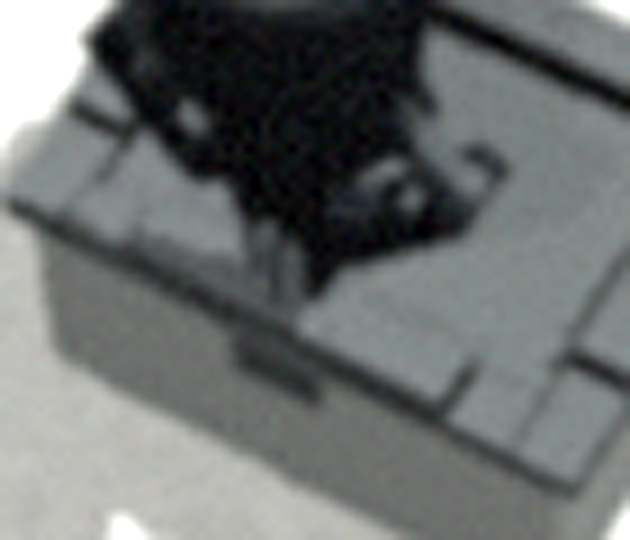

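```bash
for i in 1; do for j in 1; do python3 -m crank '[[0,0,1,0,0],[0,0,0,0,0]]'|grep -E "pos|force";python3 -m crank '[[0,0,1,0,0],[0,0,0,0,0]]'|grep -E "pos|force"; python3 -m crank '[[0,0,1,0,0],[0,0,0,0,0]]'|grep -E "pos|force"; done; done
python3 -c "
from h import *
c=capture('wrist');im=c['image'][180:290,200:440,::-1]
cv2.imwrite('pics/w8.png',cv2.convertScaleAbs(cv2.resize(im,None,fx=3.3,fy=3.3,interpolation=cv2.INTER_CUBIC),alpha=1.8))
"
```

```text
tcp_pos: [0.5961, -0.1452, 0.0777]
ft_force: [0.3, 0.3, -0.5]
tcp_pos: [0.596, -0.1452, 0.0767]
ft_force: [-0.2, -0.0, 0.4]
tcp_pos: [0.5961, -0.1453, 0.0757]
ft_force: [-0.5, -0.2, -0.4]
```

View pics/w8.png

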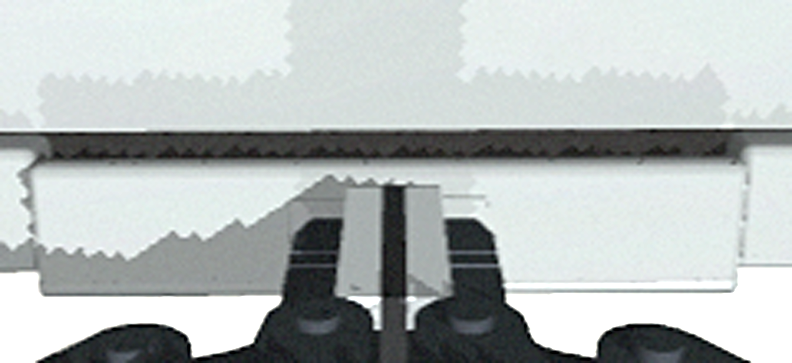

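```bash
for i in 1; do for j in 1; do python3 -m crank '[[0,0,1,0,0],[0,0,0,0,0]]'|grep -E "pos|force";python3 -m crank '[[0,0,1,0,0],[0,0,0,0,0]]'|grep -E "pos|force"; python3 -m crank '[[0,0,1,0,0],[0,0,0,0,0]]'|grep -E "pos|force";python3 -m crank '[[0,0,1,0,0],[0,0,0,0,0]]'|grep -E "pos|force"; done; done
python3 -c "
from h import *
print(state()['joint_torque'])
c=capture('wrist');im=c['image'][180:290,200:440,::-1]
cv2.imwrite('pics/w9.png',cv2.convertScaleAbs(cv2.resize(im,None,fx=3.3,fy=3.3,interpolation=cv2.INTER_CUBIC),alpha=1.8))
c=capture('scene');im=c['image'][195:255,275:345,::-1]
cv2.imwrite('pics/s9.png',cv2.convertScaleAbs(cv2.resize(im,None,fx=9,fy=9,interpolation=cv2.INTER_CUBIC),alpha=2.2))
"
```

```text
tcp_pos: [0.5961, -0.1452, 0.0747]
ft_force: [0.3, -1.1, 0.2]
tcp_pos: [0.596, -0.1452, 0.0736]
ft_force: [0.1, -0.6, -1.2]
tcp_pos: [0.596, -0.1452, 0.0726]
ft_force: [-0.2, 0.1, 0.6]
tcp_pos: [0.596, -0.1452, 0.0717]
ft_force: [0.2, 0.5, -0.4]
[  0.0038 -47.8592 -41.7249  -0.0006  -0.0014  -0.0001]
```

View pics/w9.png

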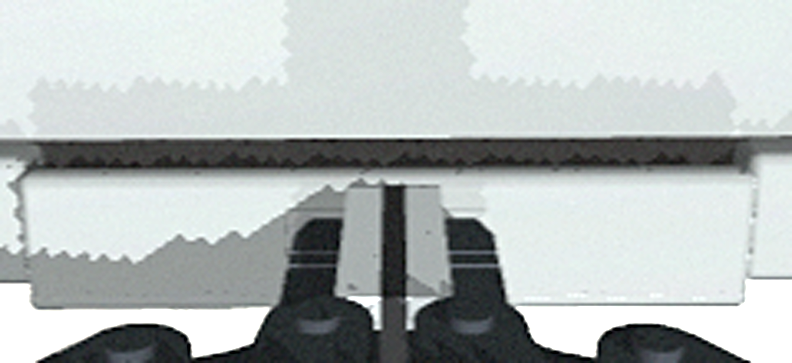

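View pics/s9.png

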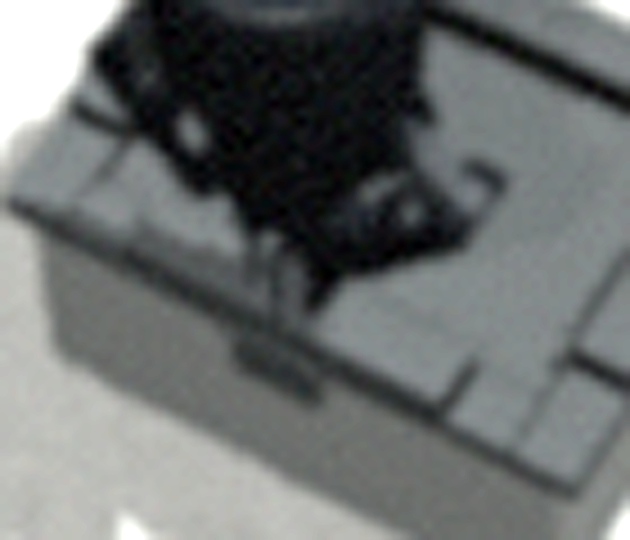

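```bash
for i in 1; do for j in 1; do python3 -m crank '[[0,0,1,0,0],[0,0,0,0,0]]'|grep -E "pos|force";python3 -m crank '[[0,0,1,0,0],[0,0,0,0,0]]'|grep -E "pos|force"; python3 -m crank '[[0,0,1,0,0],[0,0,0,0,0]]'|grep -E "pos|force";python3 -m crank '[[0,0,1,0,0],[0,0,0,0,0]]'|grep -E "pos|force"; done; done
python3 -c "
from h import *
c=capture('wrist');im=c['image'][180:290,200:440,::-1]
cv2.imwrite('pics/w10.png',cv2.convertScaleAbs(cv2.resize(im,None,fx=3.3,fy=3.3,interpolation=cv2.INTER_CUBIC),alpha=1.8))
"
```

```text
tcp_pos: [0.5962, -0.1453, 0.0714]
ft_force: [-1.4, -0.1, 2.7]
tcp_pos: [0.5962, -0.1453, 0.0707]
ft_force: [-2.4, 0.3, 6.1]
tcp_pos: [0.5962, -0.1453, 0.0701]
ft_force: [-2.8, 1.2, 6.9]
tcp_pos: [0.5962, -0.1452, 0.069]
ft_force: [-2.8, -0.4, 5.4]
```

View pics/w10.png

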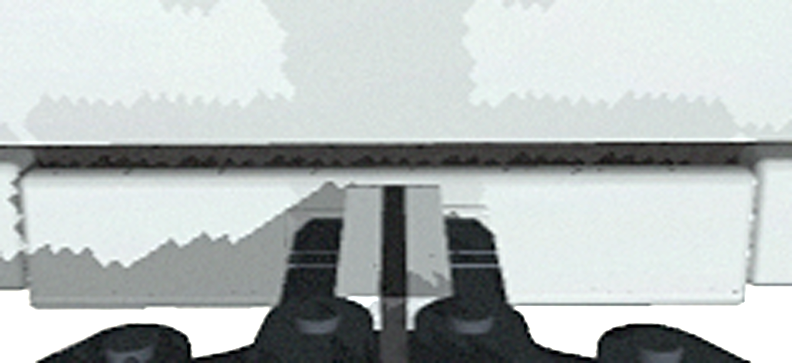

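```bash
for i in 1; do for j in 1; do python3 -m crank '[[0,0,1,0,0],[0,0,1,0,0]]'|grep -E "pos|force";python3 -m crank '[[0,0,1,0,0],[0,0,0,0,0]]'|grep -E "pos|force"; python3 -m crank '[[0,0,1,0,0],[0,0,0,0,0]]'|grep -E "pos|force";python3 -m crank '[[0,0,1,0,0],[0,0,0,0,0]]'|grep -E "pos|force"; done; done
python3 -c "
from h import *
c=capture('wrist');im=c['image'][180:290,200:440,::-1]
cv2.imwrite('pics/w11.png',cv2.convertScaleAbs(cv2.resize(im,None,fx=3.3,fy=3.3,interpolation=cv2.INTER_CUBIC),alpha=1.8))
"
```

```text
tcp_pos: [0.5963, -0.1453, 0.0662]
ft_force: [-0.4, 0.4, -0.3]
tcp_pos: [0.596, -0.1453, 0.0641]
ft_force: [-0.1, 0.6, 0.9]
tcp_pos: [0.5961, -0.1452, 0.0639]
ft_force: [-1.8, 0.1, 1.3]
tcp_pos: [0.5961, -0.1453, 0.0637]
ft_force: [-2.7, 0.5, 4.5]
```

View pics/w11.png

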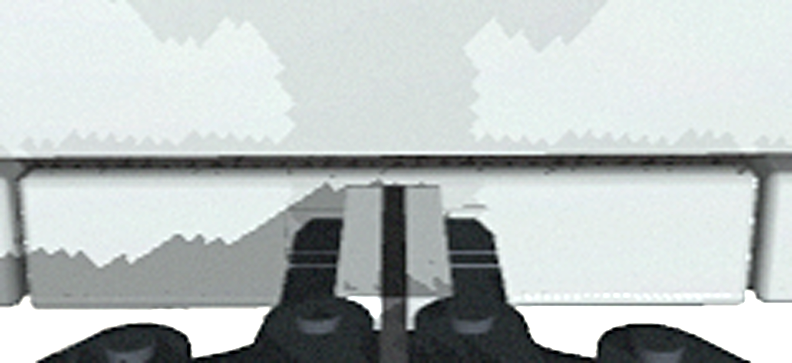

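```bash
python3 -m crank '[[0,0,2,0,0],[0,0,0,0,0]]'; python3 -m crank '[[0,0,-10,0,0],[0,0,-20,0,0],[0,0,0,0,0],[0,0,0,0,0]]';  python3 -c "
from h import *
to(side('left'),.078)
c=capture('wrist');cv2.imwrite('pics/w12.png',c['image'][:,:,::-1])"
```

```text
clock: 10.08
tcp_pos: [0.5962, -0.1453, 0.0636]
tool_rot: [0.958, 2.99, -0.0]
ft_force: [-6.4, 2.9, 13.2]
opening: 0.0001
clock: 10.42
tcp_pos: [0.5971, -0.1455, 0.0921]
tool_rot: [0.957, 2.989, 0.0]
ft_force: [0.6, 0.3, -0.3]
opening: 0.0
t 10.4167 tcp [ 0.5971 -0.1455  0.0921] F [ 0.6353  0.2938 -0.3461] op 3.381634358374177e-05
tool x [-0.8139  0.581  -0.0029] delta tool mm [65.6468 88.4095 13.9493]
```

View pics/w12.png

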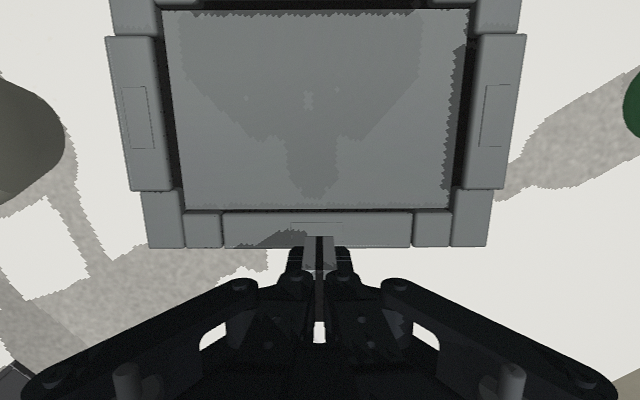

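```bash
python3 -m crank '[[10,14,0,0,0],[22,30,0,0,0],[22,30,0,0,0],[10,14,2,0,0],[0,0,10,0,0]]'; python3 -m crank '[[0,0,3,0,0],[0,0,0,0,0],[0,0,0,0,0]]'; python3 -c "
from h import *
to(side('left'),.071)
c=capture('wrist');cv2.imwrite('pics/w13.png',c['image'][:,:,::-1])"
```

```text
clock: 10.88
tcp_pos: [0.5955, -0.0326, 0.079]
tool_rot: [0.952, 2.993, 0.003]
ft_force: [0.3, -0.6, -0.0]
opening: 0.0006
clock: 11.13
tcp_pos: [0.5945, -0.0375, 0.0746]
tool_rot: [-0.96, -2.989, 0.001]
ft_force: [0.1, -0.2, 0.4]
opening: -0.0005
t 11.1333 tcp [ 0.5945 -0.0375  0.0746] F [ 0.1111 -0.2172  0.4323] op -0.0004595269412698329
tool x [-0.8132  0.582   0.0017] delta tool mm [0.7777 1.995  3.55  ]
```

View pics/w13.png

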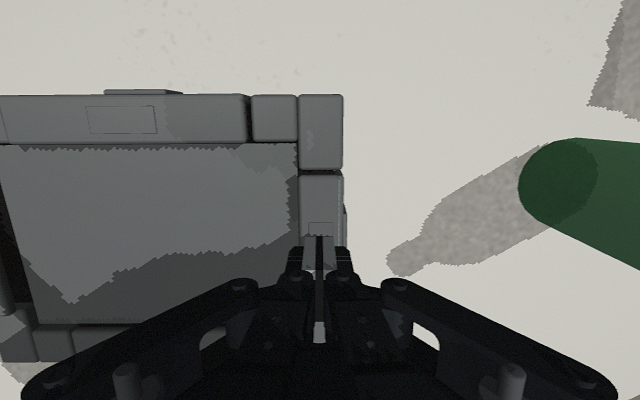

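```bash
for j in 1; do python3 -m crank '[[0,1,1,0,0],[0,0,1,0,0],[0,0,1,0,0]]'|grep -E "pos|force";python3 -m crank '[[0,0,1,0,0],[0,0,1,0,0]]'|grep -E "pos|force"; python3 -m crank '[[0,0,1,0,0],[0,0,1,0,0]]'|grep -E "pos|force";python3 -m crank '[[0,0,1,0,0],[0,0,1,0,0]]'|grep -E "pos|force"; done
```

```text
tcp_pos: [0.5959, -0.0362, 0.0731]
ft_force: [0.9, 0.7, 0.2]
tcp_pos: [0.5958, -0.0359, 0.0711]
ft_force: [-0.8, -0.5, 4.4]
tcp_pos: [0.5959, -0.036, 0.0702]
ft_force: [-3.9, -0.3, 7.9]
tcp_pos: [0.5958, -0.036, 0.0683]
ft_force: [-2.9, -1.0, 4.3]
```

```bash
for j in 1; do python3 -m crank '[[0,0,2,0,0],[0,0,1,0,0]]'|grep -E "pos|force";python3 -m crank '[[0,0,1,0,0],[0,0,0,0,0]]'|grep -E "pos|force"; python3 -m crank '[[0,0,1,0,0],[0,0,0,0,0]]'|grep -E "pos|force";python3 -m crank '[[0,0,1,0,0],[0,0,0,0,0]]'|grep -E "pos|force"; done
```

```text
tcp_pos: [0.5959, -0.0356, 0.0639]
ft_force: [-1.6, -0.0, 7.4]
tcp_pos: [0.5959, -0.0356, 0.0637]
ft_force: [-2.2, -0.2, 5.9]
tcp_pos: [0.596, -0.0356, 0.0637]
ft_force: [-3.3, 0.6, 9.0]
tcp_pos: [0.596, -0.0356, 0.0636]
ft_force: [-5.9, 1.5, 12.1]
```

```bash
python3 -m crank '[[0,0,-10,0,0],[0,0,-20,0,0],[10,-14,0,0,0],[22,-30,0,0,0],[22,-30,0,0,0]]'; python3 -m crank '[[10,-14,2,0,0],[0,0,10,0,0],[0,0,1,0,0],[0,0,0,0,0]]'; python3 -c "
from h import *
to(side('near'),.071)
c=capture('wrist');cv2.imwrite('pics/w14.png',c['image'][:,:,::-1])
c=capture('scene');im=c['image'][165:275,250:380,::-1]
cv2.imwrite('pics/s14.png',cv2.convertScaleAbs(cv2.resize(im,None,fx=5,fy=5,interpolation=cv2.INTER_CUBIC),alpha=2))"
```

```text
clock: 13.02
tcp_pos: [0.5082, -0.0644, 0.0904]
tool_rot: [-0.956, -2.992, -0.0]
ft_force: [-0.1, -1.0, 0.2]
opening: 0.0
clock: 13.35
tcp_pos: [0.4924, -0.0698, 0.0769]
tool_rot: [-0.958, -2.991, -0.0]
ft_force: [-0.1, 0.3, 0.2]
opening: -0.0003
t 13.35 tcp [ 0.4924 -0.0698  0.0769] F [-0.074   0.3081  0.1858] op -0.0002892404802900286
tool x [-0.8139  0.581   0.0014] delta tool mm [ 0.167  -1.5301  5.8981]
```

View pics/w14.png

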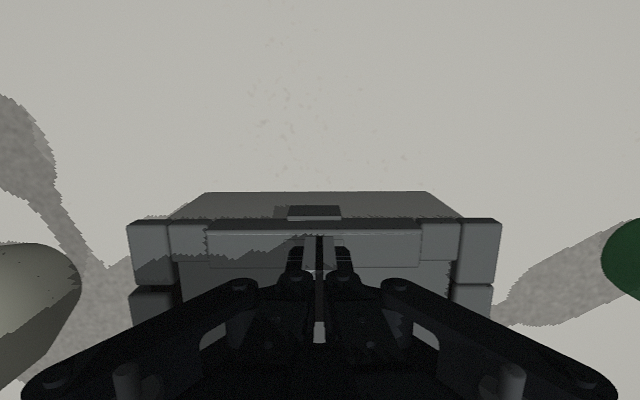

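View pics/s14.png

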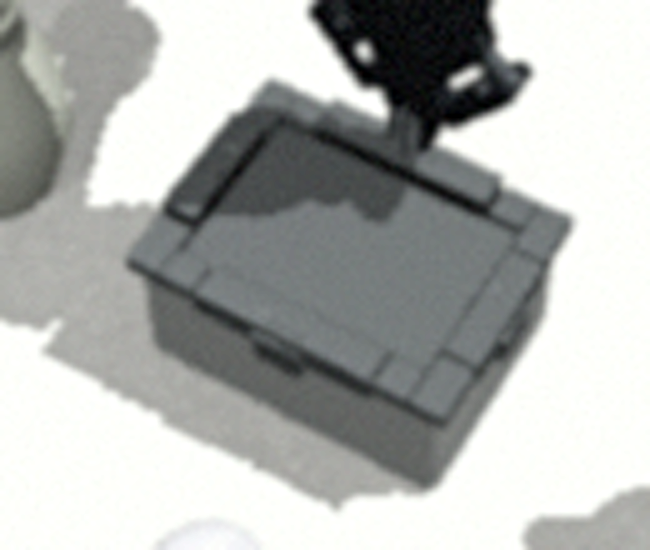

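```bash
for j in 1; do python3 -m crank '[[0,-1,2,0,0],[0,0,2,0,0],[0,0,1,0,0]]'|grep -E "pos|force";python3 -m crank '[[0,0,1,0,0],[0,0,1,0,0]]'|grep -E "pos|force"; python3 -m crank '[[0,0,1,0,0],[0,0,1,0,0]]'|grep -E "pos|force";python3 -m crank '[[0,0,1,0,0],[0,0,1,0,0]]'|grep -E "pos|force"; done
```

```text
tcp_pos: [0.4921, -0.0707, 0.0725]
ft_force: [-0.5, 0.1, -0.1]
tcp_pos: [0.4921, -0.0708, 0.0711]
ft_force: [-1.3, 2.3, 4.3]
tcp_pos: [0.4922, -0.0708, 0.0701]
ft_force: [-3.1, 0.2, 7.2]
tcp_pos: [0.4922, -0.0709, 0.0681]
ft_force: [-1.7, 0.1, 3.2]
```

```bash
for j in 1; do python3 -m crank '[[0,0,1,0,0],[0,0,1,0,0]]'|grep -E "pos|force";python3 -m crank '[[0,0,1,0,0],[0,0,0,0,0]]'|grep -E "pos|force"; python3 -m crank '[[0,0,1,0,0],[0,0,0,0,0]]'|grep -E "pos|force"; done
```

```text
tcp_pos: [0.492, -0.0709, 0.0647]
ft_force: [0.2, -0.2, -1.2]
tcp_pos: [0.4919, -0.0709, 0.0639]
ft_force: [0.0, -0.2, 2.6]
tcp_pos: [0.4919, -0.0709, 0.0636]
ft_force: [-3.3, 0.7, 6.1]
```

```bash
python3 -m crank '[[0,0,2,0,0],[0,0,0,0,0]]'|grep -E "pos|force"; python3 -m crank '[[0,0,-12,0,0],[0,0,-20,0,0],[-10,-14,0,0,0],[-22,-30,0,0,0],[-22,-30,0,0,0]]'; python3 -m crank '[[-10,-14,0,0,0],[0,0,0,0,0],[0,0,0,0,0]]'; python3 -c "
from h import *
to(side('right'),.071)
c=capture('wrist');cv2.imwrite('pics/w15.png',c['image'][:,:,::-1])
c=capture('scene');im=c['image'][130:260,210:370,::-1]
cv2.imwrite('pics/s15.png',cv2.convertScaleAbs(cv2.resize(im,None,fx=4.5,fy=4.5,interpolation=cv2.INTER_CUBIC),alpha=2))"
```

```text
tcp_pos: [0.492, -0.0709, 0.0636]
ft_force: [-7.4, 2.2, 14.1]
clock: 15.28
tcp_pos: [0.4934, -0.1628, 0.0936]
tool_rot: [0.953, 2.992, 0.0]
ft_force: [1.2, 0.8, 0.6]
opening: -0.0002
clock: 15.53
tcp_pos: [0.4927, -0.1802, 0.0925]
tool_rot: [-0.961, -2.99, -0.001]
ft_force: [0.7, 0.9, -1.1]
opening: 0.0003
t 15.5333 tcp [ 0.4927 -0.1802  0.0925] F [ 0.6507  0.903  -1.0875] op 0.0003290077995019878
tool x [-0.8127  0.5827  0.0009] delta tool mm [ 0.3955 -0.6786 21.5165]
```

View pics/w15.png

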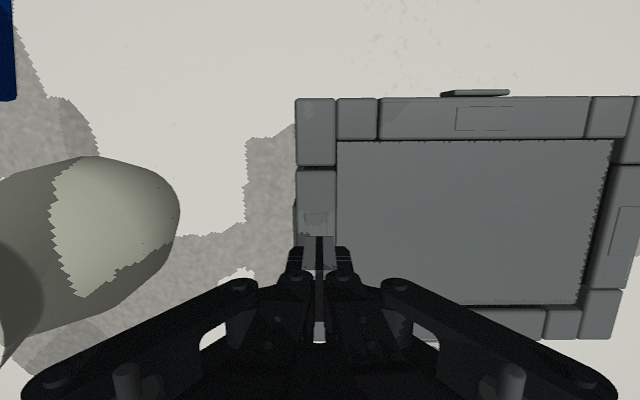

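View pics/s15.png

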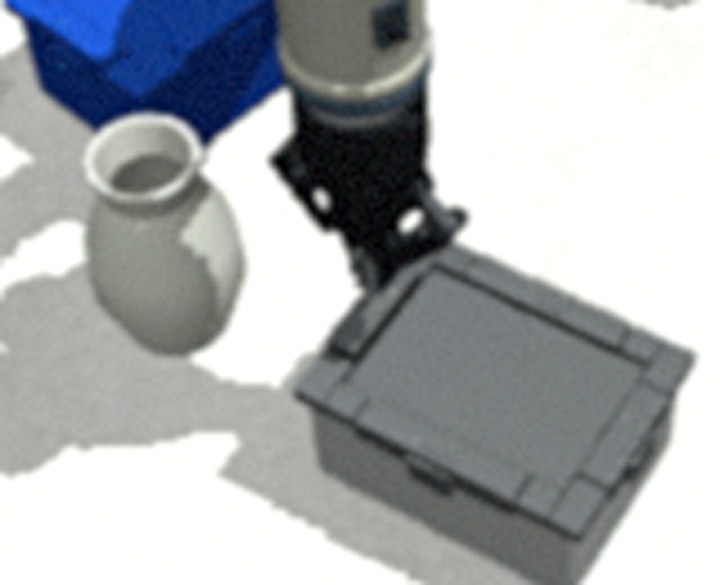

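```bash
for j in 1; do python3 -m crank '[[0,-1,8,0,0],[0,0,8,0,0],[0,0,2,0,0],[0,0,1,0,0],[0,0,0,0,0]]'|grep -E "pos|force";python3 -m crank '[[0,0,1,0,0],[0,0,1,0,0]]'|grep -E "pos|force"; python3 -m crank '[[0,0,1,0,0],[0,0,1,0,0]]'|grep -E "pos|force";python3 -m crank '[[0,0,1,0,0],[0,0,1,0,0]]'|grep -E "pos|force"; done
```

```text
tcp_pos: [0.492, -0.18, 0.0732]
ft_force: [-0.6, 0.5, 0.6]
tcp_pos: [0.4926, -0.1805, 0.0722]
ft_force: [-0.6, 1.1, -0.3]
tcp_pos: [0.4926, -0.1805, 0.0707]
ft_force: [-1.9, 1.9, 7.2]
tcp_pos: [0.4926, -0.1805, 0.0694]
ft_force: [-2.8, 1.7, 6.8]
```

```bash
for j in 1; do python3 -m crank '[[0,0,1,0,0],[0,0,1,0,0]]'|grep -E "pos|force";python3 -m crank '[[0,0,1,0,0],[0,0,0,0,0]]'|grep -E "pos|force"; python3 -m crank '[[0,0,1,0,0],[0,0,0,0,0]]'|grep -E "pos|force"; done
```

```text
tcp_pos: [0.4926, -0.1806, 0.0665]
ft_force: [0.2, -0.1, 0.5]
tcp_pos: [0.4921, -0.1805, 0.0642]
ft_force: [0.3, 0.2, 0.5]
tcp_pos: [0.4922, -0.1805, 0.0639]
ft_force: [-2.2, -0.2, 3.0]
```

Press a little more, then lift and retreat clear so I can check the whole rim.

```bash
python3 -m crank '[[0,0,2,0,0],[0,0,1,0,0]]'|grep -E "pos|force"; python3 -m crank '[[0,0,-12,0,0],[0,0,-30,0,0],[0,0,-40,0,0],[0,0,-40,0,0],[0,0,-35,0,0]]'|grep -E "pos|force"; python3 -m crank '[[-20,20,0,0,0],[-25,25,0,0,0],[-25,25,0,0,0],[-25,20,0,0,0],[-20,0,0,0,0]]'; python3 -m crank '[[-20,0,0,0,0],[0,0,0,0,0],[0,0,0,0,0]]';  python3 -c "
from h import *
to(side('mid'),.25)
c=capture('wrist');cv2.imwrite('pics/w16.png',c['image'][:,:,::-1])
for n in('scene','top'):
  c=capture(n);cv2.imwrite('pics/%s16.png'%n,c['image'][:,:,::-1])
  im=c['image'][165:275,250:380,::-1]
  if n=='scene': cv2.imwrite('pics/s16.png',cv2.convertScaleAbs(cv2.resize(im,None,fx=5,fy=5,interpolation=cv2.INTER_CUBIC),alpha=2))"
```

```text
tcp_pos: [0.4924, -0.1806, 0.0635]
ft_force: [-8.4, 3.8, 19.0]
tcp_pos: [0.4923, -0.1805, 0.2204]
ft_force: [0.7, -0.0, 0.5]
clock: 18.05
tcp_pos: [0.6412, -0.1715, 0.2166]
tool_rot: [-0.953, -2.993, -0.002]
ft_force: [0.2, 0.0, 0.0]
opening: -0.0003
clock: 18.3
tcp_pos: [0.6548, -0.186, 0.2161]
tool_rot: [-0.958, -2.989, -0.0]
ft_force: [-0.5, 0.5, 0.4]
opening: -0.0001
t 18.3 tcp [ 0.6548 -0.186   0.2161] F [-0.4908  0.4572  0.4044] op -0.00011234804747023292
tool x [-0.8136  0.5814  0.0024] delta tool mm [135.9678  -1.2357 -33.5517]
```

View pics/w16.png

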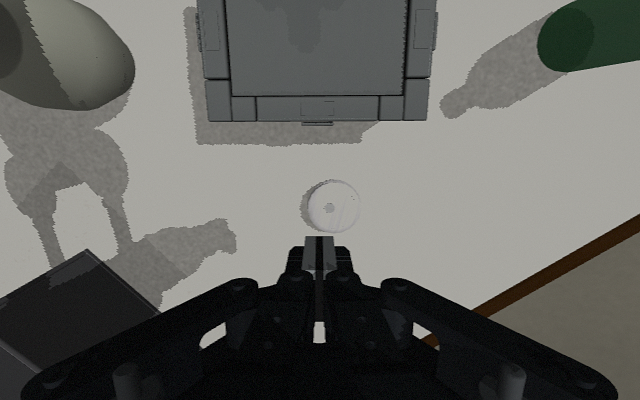

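View pics/scene16.png

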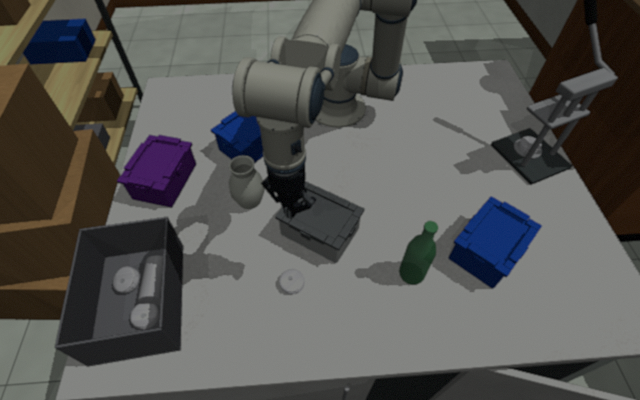

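```bash
python3 -m crank '[[20,0,-20,0,0],[38,0,-10,0,0],[38,0,0,0,0],[38,0,0,0,0],[38,0,0,0,0]]'|grep pos; python3 -m crank '[[38,0,0,0,0],[38,0,0,0,0],[35,10,0,0,0],[20,30,0,0,0],[0,35,0,0,0]]'|grep pos; python3 -m crank '[[0,35,0,0,0],[0,20,0,0,0],[0,0,0,0,0]]'|grep pos;  python3 -c "
from h import *
for n in('scene','top'):
  c=capture(n);cv2.imwrite('pics/%s17.png'%n,c['image'][:,:,::-1])
  im=c['image'][165:275,250:380,::-1] if n=='scene' else c['image'][130:240,270:420,::-1]
  cv2.imwrite('pics/%s17c.png'%n,cv2.convertScaleAbs(cv2.resize(im,None,fx=5,fy=5,interpolation=cv2.INTER_CUBIC),alpha=2))"
```

```text
tcp_pos: [0.5124, -0.0847, 0.2488]
tcp_pos: [0.4484, 0.0531, 0.2512]
tcp_pos: [0.4836, 0.0992, 0.2476]
```

View pics/scene17c.png

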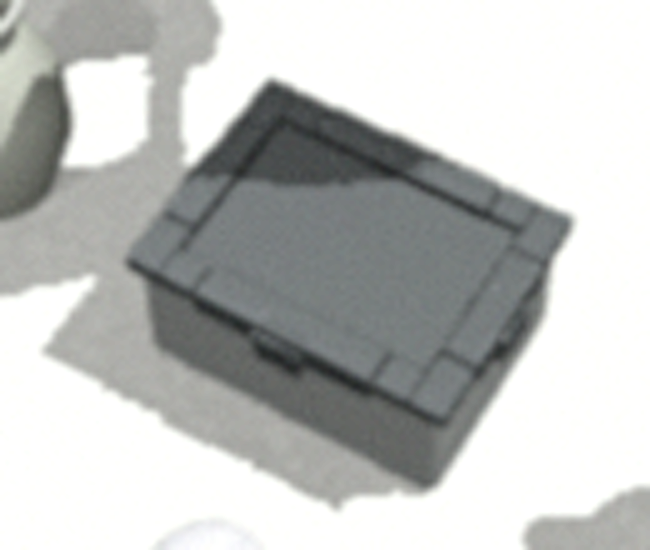

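View pics/top17.png

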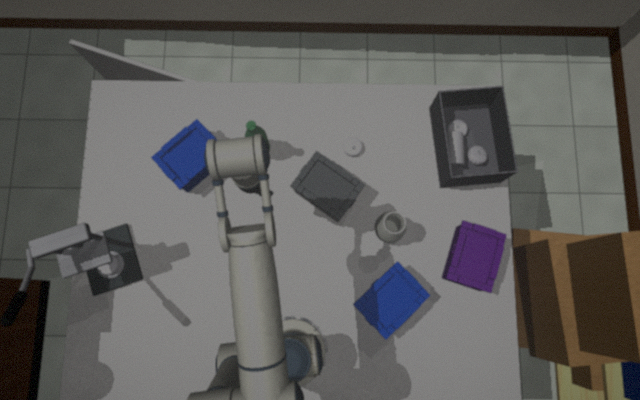

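View pics/scene17.png

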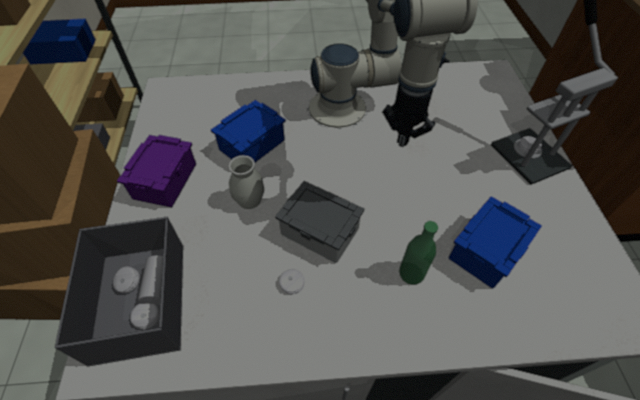

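All four sections sit flush with the corners. The box, bottle, vase and can are at the same pixels as at the start, and the arm is clear of everything, so I'm handing in.

```bash
python3 -c "
from rig import *
print(finish_job(), state()['clock'])"
```

```text
the job is handed in; nothing more can be done
the job is handed in; nothing more can be done
```

All four rim sections of the grey lid are pressed shut, and I handed the job in at about 19 s of the 48 s allowed. I pressed them in the order far, left, near, right with the shut fingertips.

- **Latching:** Each section resisted with about 7–8 N, gave way, and stopped about 8 mm lower. I then pressed each one lightly against its stop, with a vertical force of 12–19 N.
- **Last pictures:** With the arm clear, all four sections look level with the corners. The box, bottle, vase and can look unmoved from the first pictures.
- **Disagreement:** I met the rim with the reported TCP at z = 0.072 m, not 0.108 m. The shut fingertips seem to sit about 36 mm behind the stated TCP. I lowered the tool in small steps by force and the wrist and scene views, and found no cause for it.
- **Sideways force:** Each press also pushed sideways, at most about 9 N, but I saw no shift of the box.

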